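# Slide a rail out from under the hold-down bridge and hold it up level

### The job

The wooden rail lies on the clamping bed with its plain end under the hold-down bridge. Grip it, slide it flat on the bed along the fence, tongue end first, until the whole rail is clear of the bridge, then lift it straight up about 10 cm off the bed and finish still holding it there in the gripper, level and steady, so that I can look at its underside. Do not force it against the bridge and leave the other things on the bench where they are.

Things in the scene. Friction and masses are not known exactly. Their poses are not given: they have to be found in the camera images.
- rail: Pale wooden rail 300 mm long (y), 36 wide (x), 60 high (z), 0.2 to 0.45 kg. Origin: centre of the underside at mid-length. Full section from the plain end (y = -150 mm) for 255 mm; the last 45 mm at +y is a tongue, full width, 20 to 40 mm above the underside. Starts flat on the bed, 1 to 5 mm from the fence and parallel to it, its plain end 30 to 55 mm inside the bridge.
- rail_balance (a point): The rail's centre of mass: 14 mm from mid-length towards the plain end, 30 mm above the underside.
- rail_plain_end (a point): Middle of the lower edge of the rail's plain end (rail y = -150 mm, underside).
- bed: Fixed aluminium bed 580 mm long (y), x = -100 to +60 mm, top face 30 mm above the bench. Origin: on the bench under the rail's centre line, at mid-length. A dark steel fence, 12 mm high above the bed and 12 mm thick, runs its whole length, inner face at x = +19.5 mm; the rail lies on the -x side and stands 48 mm above it. x points away from the robot, yawed up to 26 degrees.
- bridge: Fixed grey hold-down bridge with a red knob, on the bed's -y half, same axes. Origin: on the bed's top, on the rail's centre line. 50 mm thick along the bed (y = -25 to +25 mm); opening 60 mm wide (x = -26 to +34), 68 mm high; posts reach out to x = -48 and +56; beam's top 90 mm, knob's top 135 mm above the bed. The rail comes out on the +y side.
- glue: White glue bottle, 56 mm diameter, 150 mm high, standing on the bench beyond the fence near the bridge. Origin: centre of the underside. Leave alone.
- bench_brush: Hand brush, 200 mm long, lying on the bench on the robot's side of the bed. Origin: underside near the middle of its length. Leave alone.
- square: Try square lying flat on the bench beyond the fence: dark wooden stock 28 x 110 x 18 mm along its y, steel blade 150 mm along its +x. Origin: underside of the stock's centre. Leave alone.
- offcut: Small wooden offcut, 36 x 45 x 30 mm, lying on the bed near its +y end, on the robot's side of the rail's path. Origin: centre of the underside. Leave alone.

How it is judged:
By the outcome, as a careful person would: the job done as asked, in the order asked, and still so for the second after the job is handed in, while the arm keeps its last pose, push and grip.
It also fails if it takes over 38 s, if anything falls off the work surface, if the arm or the gripper's body presses on something with over 40 N, if the wrist force passes 120 N, or if a joint passes its speed limit or range.

### The arm

A 6-joint arm with a two-finger parallel gripper is mounted at the origin on the work surface. World frame = base frame: x ahead of the robot, y to its left, z up, the work surface at z = 0. Lengths are in mm, angles in rad, forces in N, time in s.
With the tool pointing down it reaches from about 400 to 925 mm from the base axis. Payload 12.5 kg.
Tool frame: the origin (TCP) lies at the very end of the fingers, on their centre line; the grasp point (between the pads) lies env.grip_point_offset behind it (env.grip_point_offset is the distance from the TCP to the grasp point, in mm); y points along the fingers, z is the direction in which the jaws open and shut, and the axes are right-handed (so a half turn about y gives the same grasp; the last joint's range is limited). The gripper opens to 95 mm and grips with 3 to 60 N. Pads are 20 mm wide; open, the fingers measure 119 mm over their backs; the gripper's body (75 mm by 180 mm) begins 59 mm behind the grasp point.
Start: joints at [-1.413, 0.491, 1.559, -0, 1.092, -0.106], TCP at [162.992, -603.391, 214.661] pointing down, gripper open.
Joint ranges: [-3.1, 3.1], [-0.84, 2.19], [0.05, 2.79], [-1.13, 4.28], [0.06, 2.93], [-2.69, 2.69]. Speed limits (rad/s): [2.22, 2.22, 2.79, 3.14, 3.14, 3.14].

### API

Orientations are given as [roll, pitch, yaw] about the fixed x, y, z axes, in that order (R = Rz(yaw) Ry(pitch) Rx(roll)).
In Python, from cell import readout, read_camera, env, nets gives the robot as it stands.
- The arm moves only by the tool apply_moves, never from a script. Its argument "increments" is a list of rows, each a list of 3 entries, a list of its own where there are three numbers: the shift along the tool's x, y, z in cm, then the turn, a rotation vector about the tool's x, y, z in degrees, then the finger opening in cm, from 0 to 9.51. A call has exactly 5 rows; each row shifts and turns the pose as measured when the row begins, along the tool's axes as they then stand; what a row does not reach is not made up. A row lasts 1/8 s, in which the tool goes at most 62.5 mm and 10.7 degrees, less where a joint would pass 70% of its speed; a pose out of reach is approached as far as the arm can. A call with a gripper value outside its range is refused whole. The fingers move at their own pace and stop on an object; the grip force is fixed at half the most. Time passes only in rows, so rows that do not move let the fingers close, or fill a call up. It gives the time, the measured TCP pose, the force and the opening at its end, in the units of the state.
- readout.state(): the state, without advancing time (a new reading comes with each control period).
- read_camera(name): name is "side" or "top" or "wrist"; returns a dict with "img" (480x640x3 uint8, red, green, blue), "vfov" (degrees; the focal length in pixels is half the picture's height over the tangent of half this angle, whatever the lens; pixels are square), "cx", "cy" (the principal point, pixels), "rvec" (rotation vector, rad) and "tvec" (3), from world to camera coordinates, as OpenCV has them; the wrist camera has in their place "mount" (4x4, takes a point from camera to tool coordinates, whose origin is the TCP and whose axes are the tool frame's). Camera axes: x right, y down, z forward; pixel columns grow to the right and rows downward; lengths in mm; the calibration is good to about 2 mm. A picture is of the moment at which its call begins: read the wrist's pose just before it. There is no depth.
- env.job_done(): hands the job in, once; it reports no verdict.
Trained networks look in a picture, given as the dict that the camera call returned (one of the last four; its "shot" number tells which), for a name from the list of things; names that differ only in an ending like _2 or _b are one class to them, and where a whole thing is asked for, a point or a joint stands for the part that bears it (a point fixed in the world has none). Each returns a list of dicts, best first, with "confidence" (0 to 1); they miss things now and then, are a little off and sometimes report something else, mostly with a low value. They report only what shows in the picture. A call takes as long as a camera call.
- nets.look_for(picture, thing): "point" ([x, y, z] in mm, in the coordinates of the camera as it stood for that picture, good to about 4 mm: the middle of the surface that is visible of it).
- nets.mark_of(picture, thing): "point" ([x, y, z] in mm, in the coordinates of the camera as it stood for that picture, good to about 4 mm: a listed point, or the origin of a listed thing).
The state is a dict: "t": time; "joints": joint angles; "qvel": joint speeds; "tau": joint torques, N m; "eef_pos": TCP position; "tcp_rot": TCP orientation; "ft_force": force on the tool from outside, world axes, zero at the start; "moment": the same for the moment, N m; "opening": opening from 0.0 (shut) to 1.0 (fully open).
Only numpy, scipy, OpenCV 4.12 (cv2) and the standard library are available. Lean on these libraries where they do the work, as an engineer would, in place of code of your own. Each camera call takes 0.05 s, during which the arm holds its last target. There are 200 camera calls.

## Working session

There is one attempt and no reset: what is moved stays moved. The work goes in short steps, Python scripts to look and compute and a tool call to move; the robot and the scene stay as the last step left them, time stands still between calls to the robot, and variables do not carry over. Pictures are saved under pics/ and viewed, about 8 in all and at most 12, crops included, and the job is handed in when it is done.

Besides the shell and the picture viewer there is one more tool, called after ">>>" by a JSON object that holds its "api" and its "payload". apply_moves: Moves the arm, as the interface text tells. Its arguments: {"type":"object","properties":{"increments":{"type":"array"}},"required":["increments"]}

```bash
mkdir -p pics; ls; cat > h.py <<'E'
import numpy as np, cv2
from scipy.spatial.transform import Rotation as R
from cell import readout, read_camera, env, nets
def w2c(c):
    return cv2.Rodrigues(np.array(c["rvec"],float))[0], np.array(c["tvec"],float).ravel()
def toworld(c,p):
    M,t=w2c(c); return M.T@(np.array(p,float)-t)
def K(c):
    f=240/np.tan(np.radians(c["vfov"])/2); return np.array([[f,0,c["cx"]],[0,f,c["cy"]],[0,0,1.]])
def pix_plane(c,uv,z):
    M,t=w2c(c); d=M.T@np.linalg.inv(K(c))@np.array([uv[0],uv[1],1.]); o=-M.T@t
    return o+d*(z-o[2])/d[2]
def proj(c,P):
    return cv2.projectPoints(np.array(P,float).reshape(-1,3),np.array(c["rvec"],float),np.array(c["tvec"],float),K(c),None)[0].reshape(-1,2)
def rot(s): return R.from_euler('xyz',s["tcp_rot"])
E
python3 - <<'E'
from h import *
print(readout.state(), env.grip_point_offset)
for n in("top","side"):
    c=read_camera(n); cv2.imwrite(f"pics/{n}0.png",c["img"][:,:,::-1])
    for th in("rail","rail_balance","rail_plain_end","bed","bridge","glue","bench_brush","square","offcut"):
        r=nets.mark_of(c,th)
        print(n,th,[(np.round(toworld(c,q["point"])),round(q["confidence"],2)) for q in r[:2]])
E
```

```text
pics
{'t': 0.0, 'joints': array([-1.41264073e+00,  4.91553291e-01,  1.55944981e+00, -4.14662098e-06,
        1.09171564e+00, -1.05614038e-01]), 'qvel': array([0.00054986, 0.0004561 , 0.00075242, 0.00039358, 0.00125059,
       0.00031034]), 'tau': array([ 3.07650313e-03, -6.12627625e+01, -2.58178711e+01,  6.94223866e-02,
        4.82591742e-02, -1.07636563e-04]), 'eef_pos': array([ 162.92414482, -603.13344688,  214.06552567]), 'tcp_rot': array([-1.57191653e+00,  1.15052377e-04, -2.87782117e+00]), 'ft_force': array([-0.16417803,  0.95414146,  0.17348553]), 'moment': array([0.03204458, 0.00910565, 0.03485069]), 'opening': 0.9995392803283324} 18.8
top rail [(array([552.,  -9.,  28.]), 0.89)]
top rail_balance [(array([557., -15.,  59.]), 0.79), (array([470., 254.,  26.]), 0.52)]
top rail_plain_end []
top bed [(array([554.,  19.,   4.]), 0.78), (array([469., 254.,  26.]), 0.49)]
top bridge [(array([ 561., -126.,   29.]), 0.68)]
top glue [(array([ 665., -110.,    2.]), 0.66)]
top bench_brush [(array([394.,  83.,  -3.]), 0.56)]
top square [(array([644.,  75.,   2.]), 0.95), (array([553.,  -8.,  30.]), 0.35)]
top offcut [(array([469., 258.,  30.]), 0.92), (array([ 564., -125.,   30.]), 0.44)]
side rail [(array([551.,  -7.,  34.]), 0.97)]
side rail_balance [(array([548., -21.,  61.]), 0.95)]
side rail_plain_end [(array([ 564., -156.,   29.]), 0.67)]
side bed [(array([554.,  16.,   2.]), 0.63)]
side bridge [(array([470., 258.,  27.]), 0.59)]
side glue [(array([ 665., -116.,   -3.]), 0.97)]
side bench_brush [(array([390.,  80.,   4.]), 0.62)]
side square [(array([640.,  72.,   4.]), 0.93)]
side offcut [(array([471., 258.,  29.]), 0.97)]
```

View pics/top0.png

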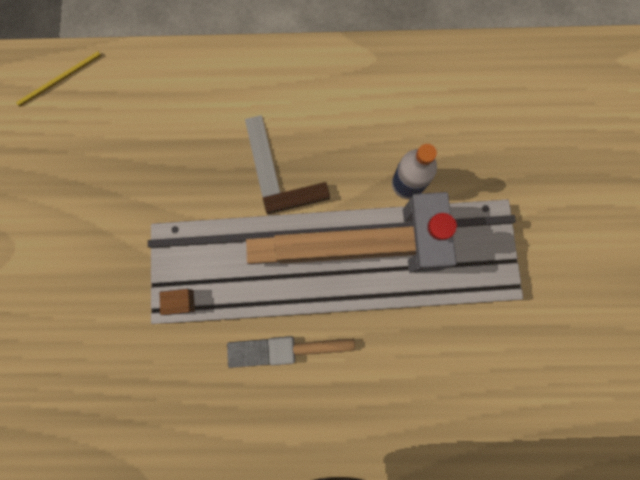

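View pics/side0.png

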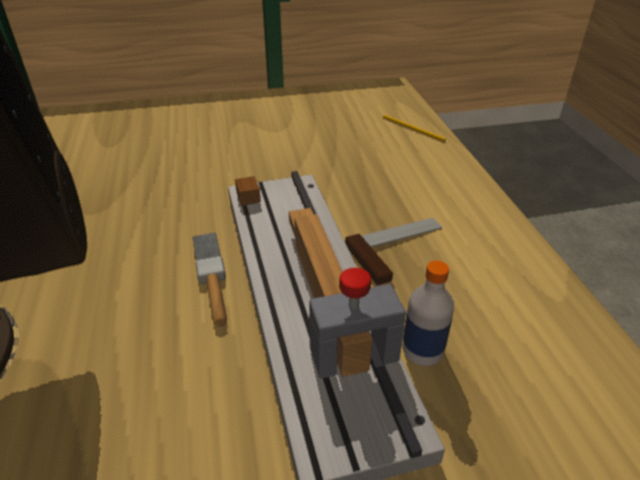

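The top view shows the tongue end at about (247,250), the bridge at about (432,232), the offcut at (175,301) and the bed's near edge from (153,322) to (521,299). The side view shows the plain end inside the bridge at about (353,355). Next I'll work out the yaw and rail pose from these.

```bash
python3 - <<'E'
from h import *
c=read_camera("top"); img=c["img"]
pp=lambda uv,z:pix_plane(c,uv,z)[:2].round(1)
a,b=pp((153,322),30),pp((521,299),30); d=a-b
print("near edge",a,b,np.linalg.norm(d),"yaw",np.degrees(np.arctan2(-d[0],d[1])))
print("far corners",pp((152,224),30),pp((509,202),30))
print("tongue end top corners z70",pp((248,239),70),pp((247,263),70),"shoulder z90",pp((274,235),90),pp((276,262),90),"z90 rail at bridge",pp((414,228),90),pp((414,254),90))
big=cv2.resize(img[180:340,140:540],None,fx=2,fy=2,interpolation=cv2.INTER_CUBIC)
# refine by model overlay
from itertools import product
yaw=np.arctan2(-d[0],d[1]); ex=np.array([np.cos(yaw),np.sin(yaw)]); ey=np.array([-np.sin(yaw),np.cos(yaw)])
o=(a+b)/2+100*ex   # bed origin
print("bed origin",o, "dir ey",ey)
L=lambda p:np.array([(np.array(p)-o)@ex,(np.array(p)-o)@ey]).round(1)
print("tongue",L(pp((248,239),70)),L(pp((247,263),70)),"shoulder",L(pp((274,235),90)),L(pp((276,262),90)),"atbr",L(pp((414,228),90)),L(pp((414,254),90)))
print("rail net",L((551.5,-8)),"bal",L((552,-18)),"plain",L((564,-156)),"bridge",L((561,-126)),"offcut",L((470,258)))
s=3;x0,y0=140,180
big=cv2.resize(img[y0:340,x0:400],None,fx=s,fy=s,interpolation=cv2.INTER_CUBIC)[:,:,::-1].copy()
def line(P,col):
    q=(proj(c,[[*(o+x*ex+y*ey),z] for x,y,z in P])-[x0,y0]+.5)*s
    cv2.polylines(big,[q.round().astype(int)],False,col,1)
line([(-100,-290,30),(-100,290,30),(60,290,30),(60,-290,30)],(0,255,0))
line([(19.5,-290,42),(19.5,290,42)],(255,0,0))
cv2.imwrite("pics/ov.png",big)
E
```

```text
near edge [441.  296.6] [ 469.6 -273.7] 571.0166810172886 yaw 2.870923479872669
far corners [596.6 306.6] [ 623.7 -268.4]
tongue end top corners z70 [562.9 143.2] [526.6 144.1] shoulder z90 [564.9 101.5] [525.2  98.4] z90 rail at bridge [ 572.2 -102.4] [ 534.1 -100.6]
bed origin [555.17449035  16.45861025] dir ey [-0.0500861  0.9987449]
tongue [ 14.1 126.2] [-22.1 128.9] shoulder [14.  84.4] [-25.8  83.3] atbr [  11.1 -119.6] [ -26.9 -115.9]
rail net [ -4.9 -24.2] bal [ -4.9 -34.3] plain [   0.2 -172.7] bridge [  -1.3 -142.6] offcut [-73.  245.5]
```

View pics/ov.png

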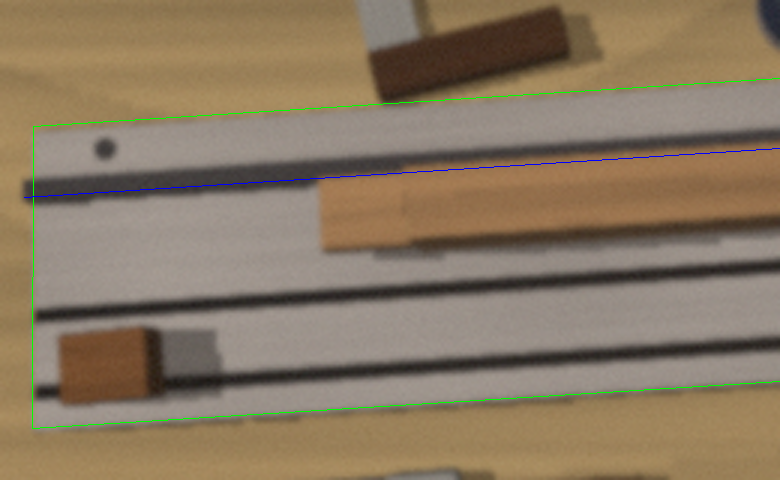

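Scale and sizes are consistent: rail top centre is at about (550,-8), yaw about 2.5 to 2.9°, and the bridge's +y face is at y ≈ -101. I'll grip at the balance point, about (550,-20). The next step is to hover above it.

```bash
cat > plan.py <<'E'
from h import *
import sys
def plan(pos,yaw,n,op,roll=-90.):
    "rows from measured pose to world pos / tool yaw (deg, tool pointing down) in n equal rows"
    s=readout.state(); p=np.array(s["eef_pos"]); r=rot(s)
    T=R.from_euler('xyz',[roll,0,yaw],degrees=True)
    w=(T*r.inv()).as_rotvec()/n; d=(np.array(pos)-p)/n
    print("t",round(s["t"],2),"pos",p.round(1),"rpy",np.degrees(s["tcp_rot"]).round(2),"F",s["ft_force"].round(1),"M",np.round(s["moment"],2),"op",round(s["opening"],3))
    print("dist",np.linalg.norm(d*n).round(1),"turn",np.degrees(np.linalg.norm(w)*n).round(1))
    for i in range(n):
        print([(r.inv().apply(d)/10).round(2).tolist(),np.degrees(r.inv().apply(w)).round(2).tolist(),op])
        r=R.from_rotvec(w)*r
if __name__=="__main__":
    a=list(map(float,sys.argv[1:])); plan(a[:3],a[3],int(a[4]),a[5])
E
python3 plan.py 550 -20 205 -87.3 15 9.5
```

```text
t 1.05 pos [ 163.  -603.4  214.7] rpy [ -89.99    0.   -164.89] F [-0.3 -0.9  0.5] M [ 0.02  0.01 -0.01] op 1.003
dist 700.2 turn 77.6
[[-3.5, 0.06, -3.08], [-0.0, -5.17, 0.0], 9.5]
[[-3.77, 0.06, -2.75], [-0.0, -5.17, 0.0], 9.5]
[[-4.0, 0.06, -2.4], [-0.0, -5.17, 0.0], 9.5]
[[-4.2, 0.06, -2.03], [-0.0, -5.17, 0.0], 9.5]
[[-4.37, 0.06, -1.65], [-0.0, -5.17, 0.0], 9.5]
[[-4.5, 0.06, -1.24], [-0.0, -5.17, 0.0], 9.5]
[[-4.59, 0.06, -0.83], [-0.0, -5.17, 0.0], 9.5]
[[-4.65, 0.06, -0.42], [-0.0, -5.17, 0.0], 9.5]
[[-4.67, 0.06, 0.0], [-0.0, -5.17, 0.0], 9.5]
[[-4.65, 0.06, 0.42], [-0.0, -5.17, 0.0], 9.5]
[[-4.59, 0.06, 0.84], [-0.0, -5.17, 0.0], 9.5]
[[-4.5, 0.06, 1.25], [-0.0, -5.17, 0.0], 9.5]
[[-4.36, 0.06, 1.65], [-0.0, -5.17, 0.0], 9.5]
[[-4.2, 0.06, 2.04], [-0.0, -5.17, 0.0], 9.5]
[[-4.0, 0.06, 2.41], [-0.0, -5.17, 0.0], 9.5]
```

>>> {"api": "apply_moves", "payload": {"increments": [[[-3.5, 0, -3.1], [0, -5.2, 0], 9.5], [[-3.8, 0, -2.75], [0, -5.2, 0], 9.5], [[-4, 0, -2.4], [0, -5.2, 0], 9.5], [[-4.2, 0, -2], [0, -5.2, 0], 9.5], [[-4.4, 0, -1.65], [0, -5.2, 0], 9.5]]}}

```text
t: 1.68
eef_pos: [293.3, -404.8, 214.0]
tcp_rot: [-1.57, -0.0, -2.415]
ft_force: [0.7, -0.8, -0.3]
opening: 0.999
```

>>> {"api": "apply_moves", "payload": {"increments": [[[-4.5, 0, -1.25], [0, -5.2, 0], 9.5], [[-4.6, 0, -0.8], [0, -5.2, 0], 9.5], [[-4.65, 0, -0.4], [0, -5.2, 0], 9.5], [[-4.65, 0, 0], [0, -5.2, 0], 9.5], [[-4.65, 0, 0.4], [0, -5.2, 0], 9.5]]}}

```text
t: 2.3
eef_pos: [422.4, -201.7, 214.9]
tcp_rot: [-1.567, -0.002, -1.946]
ft_force: [0.9, 1.0, -0.2]
opening: 0.998
```

```bash
python3 plan.py 550 -20 205 -87.3 5 9.5
```

```text
t 2.3 pos [ 422.4 -201.7  214.9] rpy [-8.9800e+01 -1.0000e-01 -1.1152e+02] F [ 0.9  1.  -0.2] M [-0.05 -0.05 -0.03] op 0.998
dist 222.3 turn 24.2
[[-4.32, 0.19, 1.04], [-0.04, -4.84, 0.03], 9.5]
[[-4.21, 0.19, 1.4], [-0.04, -4.84, 0.03], 9.5]
[[-4.08, 0.2, 1.75], [-0.04, -4.84, 0.03], 9.5]
[[-3.92, 0.2, 2.09], [-0.04, -4.84, 0.03], 9.5]
[[-3.73, 0.2, 2.42], [-0.04, -4.84, 0.03], 9.5]
```

>>> {"api": "apply_moves", "payload": {"increments": [[[-4.3, 0.2, 1.05], [0, -4.85, 0], 9.5], [[-4.2, 0.2, 1.4], [0, -4.85, 0], 9.5], [[-4.1, 0.2, 1.75], [0, -4.85, 0], 9.5], [[-3.9, 0.2, 2.1], [0, -4.85, 0], 9.5], [[-3.7, 0.2, 2.4], [0, -4.85, 0], 9.5]]}}

```text
t: 2.92
eef_pos: [552.8, -12.8, 205.5]
tcp_rot: [-1.566, -0.004, -1.508]
ft_force: [-0.2, 0.5, 0.0]
opening: 0.996
```

```bash
python3 - <<'E'
from h import *
s=readout.state(); c=read_camera("wrist"); s2=readout.state()
print(s["eef_pos"].round(1),s2["eef_pos"].round(1),np.degrees(s2["tcp_rot"]).round(2))
m=np.array(c["mount"]); print(m.round(2),c["vfov"],c["cx"],c["cy"])
T=np.eye(4);T[:3,:3]=rot(s2).as_matrix();T[:3,3]=s2["eef_pos"]
W=T@m; np.savez("wc.npz",W=W,K=K(c))
for th in("rail","rail_balance","bridge"):
    print(th,[((W@np.r_[q["point"],1])[:3].round(1),round(q["confidence"],2)) for q in nets.mark_of(c,th)])
cv2.imwrite("pics/w1.png",c["img"][:,:,::-1])
E
```

```text
[552.8 -12.8 205.5] [554.9  -9.5 205.3] [-89.65  -0.2  -86.09]
[[  -0.      0.97    0.25  -70.32]
 [  -0.     -0.25    0.97 -169.63]
 [   1.      0.      0.     -0.35]
 [   0.      0.      0.      1.  ]] 61.771006380752 318.65620552764545 243.2760846465622
rail [(array([550.9,   1. ,  29.3]), 0.78)]
rail_balance [(array([551.4,  -9. ,  59.9]), 0.88)]
bridge []
```

View pics/w1.png

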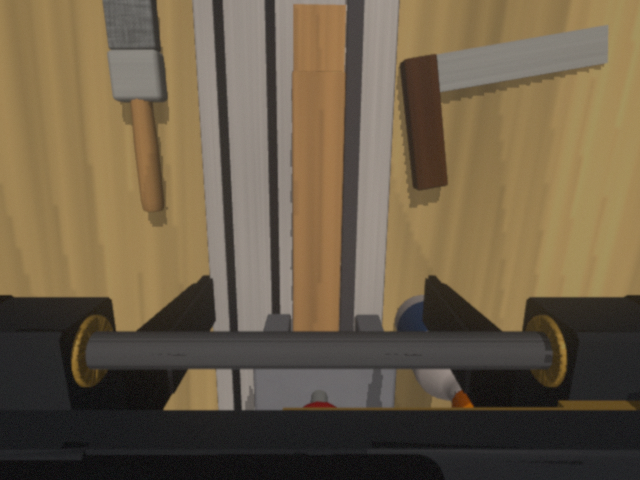

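The wrist view shows the tongue shoulder at y≈71 (x 293 to 345), with the rail running straight down to the bridge at y≈320. The fence is the dark strip at x≈350. The arm had still been settling, so I'll measure again at rest.

```bash
cat > wm.py <<'E'
from h import *
s=readout.state(); c=read_camera("wrist")
T=np.eye(4);T[:3,:3]=rot(s).as_matrix();T[:3,3]=s["eef_pos"]; W=T@np.array(c["mount"])
def back(u,v,z):
    d=W[:3,:3]@np.linalg.inv(K(c))@[u,v,1]; o=W[:3,3]; return o+d*(z-o[2])/d[2]
print(s["eef_pos"].round(1),np.degrees(s["tcp_rot"]).round(2),s["opening"])
im=c["img"].astype(float); sat=cv2.GaussianBlur(im[:,:,0]-im[:,:,2],(3,3),0)  # wood: red>>blue
Ls,Rs=[],[]
for v in range(90,300,5):
    row=sat[v,270:370]; g=np.diff(row); i,j=np.argmax(g[:50]),50+np.argmin(g[50:])
    Ls.append(back(270.5+i,v,90)[:2]); Rs.append(back(270.5+j,v,90)[:2])
for n,P in(("L",Ls),("R",Rs)):
    P=np.array(P); k=np.polyfit(P[:,1],P[:,0],1); r=P[:,0]-np.polyval(k,P[:,1])
    P=P[abs(r)<1.5]; k=np.polyfit(P[:,1],P[:,0],1)
    print(n,"yaw",np.degrees(np.arctan(-k[0])).round(2),"x at y=-20:",np.polyval(k,-20).round(1),"n",len(P))
col=sat[:40,300:340].mean(1); e=np.argmax(np.diff(col)); print("tongue end v",e,back(319,e+.5,70).round(1))
E
python3 wm.py; python3 plan.py 551 -20 120 -87.3 3 9.5
```

```text
[551.9 -13.7 205.2] [-89.77  -0.25 -86.52] 1.002433254413305
L yaw 2.85 x at y=-20: 534.2 n 42
R yaw 2.95 x at y=-20: 569.6 n 42
tongue end v 2 [542.6 145.1  70. ]
t 3.17 pos [551.6 -14.4 205.4] rpy [-89.76  -0.25 -86.59] F [-0.5 -0.4  0.4] M [-0.02 -0.11  0.02] op 0.996
dist 85.6 turn 0.8
[[0.17, 2.85, -0.04], [-0.08, 0.24, 0.08], 9.5]
[[0.18, 2.85, -0.04], [-0.08, 0.24, 0.08], 9.5]
[[0.18, 2.85, -0.03], [-0.08, 0.24, 0.08], 9.5]
```

>>> {"api": "apply_moves", "payload": {"increments": [[[0.15, 2.8, 0], [-0.1, -0.2, 0.1], 9.5], [[0.15, 2.8, 0], [-0.1, -0.2, 0.1], 9.5], [[0.15, 2.8, 0], [0, -0.1, 0.1], 9.5], [[0, 2.4, 0], [0, 0, 0], 9.5], [[0, 0, 0], [0, 0, 0], 9.5]]}}

```text
t: 3.8
eef_pos: [550.5, -24.9, 96.6]
tcp_rot: [-1.568, -0.0, -1.513]
ft_force: [-0.1, -0.5, 0.9]
opening: 1.0
```

```bash
python3 plan.py 551.5 -19 50 -87.1 2 9.5
```

```text
t 3.8 pos [550.5 -24.9  96.6] rpy [-89.82  -0.   -86.67] F [-0.1 -0.5  0.9] M [ 0.   -0.13 -0.01] op 1.0
dist 46.9 turn 0.5
[[-0.29, 2.33, 0.06], [-0.09, 0.22, -0.0], 9.5]
[[-0.29, 2.33, 0.06], [-0.09, 0.22, -0.0], 9.5]
```

>>> {"api": "apply_moves", "payload": {"increments": [[[-0.3, 2.0, 0.05], [-0.1, 0.2, 0], 9.5], [[-0.3, 1.8, 0.05], [-0.1, 0.2, 0], 9.5], [[0, 0.5, 0], [0, 0, 0], 9.5], [[0, 0, 0], [0, 0, 0], 9.5], [[0, 0, 0], [0, 0, 0], 9.5]]}}

```text
t: 4.42
eef_pos: [552.7, -20.9, 56.3]
tcp_rot: [-1.566, -0.001, -1.523]
ft_force: [-0.6, 0.3, -0.1]
opening: 0.999
```

```bash
python3 plan.py 551.5 -19 50 -87.1 2 9.5
```

```text
t 4.42 pos [552.7 -20.9  56.3] rpy [-8.973e+01 -7.000e-02 -8.728e+01] F [-0.6  0.3 -0.1] M [ 0.02 -0.07  0.02] op 0.999
dist 6.7 turn 0.3
[[-0.1, 0.31, -0.06], [-0.13, -0.09, 0.03], 9.5]
[[-0.1, 0.31, -0.05], [-0.13, -0.09, 0.03], 9.5]
```

>>> {"api": "apply_moves", "payload": {"increments": [[[-0.1, 0.3, -0.05], [-0.15, -0.1, 0], 9.5], [[-0.1, 0.3, -0.05], [-0.1, 0, 0], 9.5], [[0, 0, 0], [0, 0, 0], 9.5], [[0, 0, 0], [0, 0, 0], 9.5], [[0, 0, 0], [0, 0, 0], 9.5]]}}

```text
t: 5.05
eef_pos: [551.9, -18.8, 50.8]
tcp_rot: [-1.57, -0.001, -1.521]
ft_force: [0.5, 0.8, 0.0]
opening: 1.001
```

```bash
python3 plan.py 551.5 -19 50 -87.1 1 9.5; python3 - <<'E'
from h import *
s=readout.state()
c=read_camera("wrist"); cv2.imwrite("pics/w2.png",c["img"][:,:,::-1])
E
```

```text
t 5.05 pos [551.9 -18.8  50.8] rpy [-8.993e+01 -8.000e-02 -8.716e+01] F [0.5 0.8 0. ] M [-0.04 -0.11  0.04] op 1.001
dist 0.9 turn 0.1
[[0.02, 0.08, -0.04], [-0.07, -0.06, 0.08], 9.5]
```

View pics/w2.png

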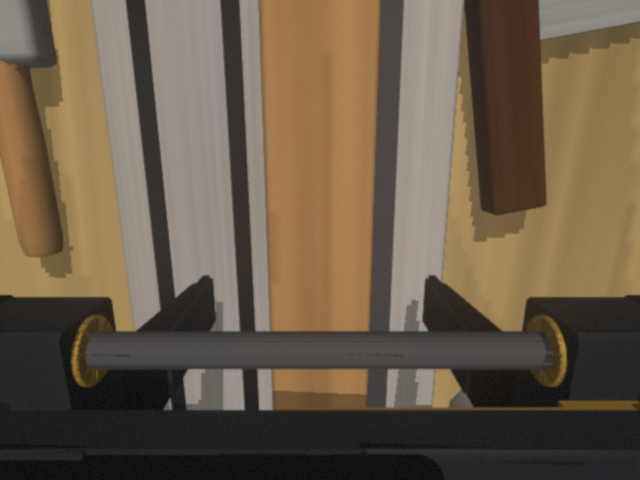

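The rail (x 273 to 367) is centred between the fingers (x 212 to 428). Closing the gripper.

>>> {"api": "apply_moves", "payload": {"increments": [[[0, 0, 0], [0, 0, 0], 3], [[0, 0, 0], [0, 0, 0], 3], [[0, 0, 0], [0, 0, 0], 3], [[0, 0, 0], [0, 0, 0], 3], [[0, 0, 0], [0, 0, 0], 3]]}}

```text
t: 5.72
eef_pos: [551.9, -18.8, 50.9]
tcp_rot: [-1.569, -0.002, -1.521]
ft_force: [0.3, -0.1, -0.1]
opening: 0.531
```

>>> {"api": "apply_moves", "payload": {"increments": [[[0, 0, 0], [0, 0, 0], 2], [[0, 0, 0], [0, 0, 0], 1], [[0, 0, 0], [0, 0, 0], 0], [[0, 0, 0], [0, 0, 0], 0], [[0, 0, 0], [0, 0, 0], 0]]}}

```text
t: 6.35
eef_pos: [552.0, -18.8, 50.9]
tcp_rot: [-1.569, -0.002, -1.521]
ft_force: [0.2, 0.3, 0.9]
opening: 0.377
```

```bash
python3 plan.py 551.5 -19 50 -87.1 1 0
```

```text
t 6.35 pos [552.  -18.8  50.9] rpy [-89.91  -0.09 -87.16] F [0.2 0.3 0.9] M [ 0.04 -0.1  -0.03] op 0.377
dist 1.0 turn 0.1
[[0.01, 0.09, -0.05], [-0.09, -0.06, 0.09], 0.0]
```

Gripped: 0.377 is about 36 mm. Sliding gently along the bed.

>>> {"api": "apply_moves", "payload": {"increments": [[[-0.5, 0, 0], [0, 0, 0], 0], [[-0.8, 0, 0], [0, 0, 0], 0], [[-0.8, 0, 0], [0, 0, 0], 0], [[-0.5, 0, 0], [0, 0, 0], 0], [[0, 0, 0], [0, 0, 0], 0]]}}

```text
t: 6.98
eef_pos: [550.6, 9.1, 50.8]
tcp_rot: [-1.569, -0.002, -1.521]
ft_force: [-0.3, -1.1, 0.6]
opening: 0.376
```

```bash
python3 plan.py 547.15 77 50.9 -87.16 5 0
```

```text
t 6.97 pos [550.6   9.1  50.8] rpy [-89.91  -0.1  -87.14] F [-0.3 -1.1  0.6] M [-0.14 -0.05 -0.04] op 0.376
dist 68.0 turn 0.1
[[-1.36, -0.0, -0.0], [-0.02, 0.0, 0.02], 0.0]
[[-1.36, -0.0, -0.0], [-0.02, 0.0, 0.02], 0.0]
[[-1.36, -0.0, -0.0], [-0.02, 0.0, 0.02], 0.0]
[[-1.36, -0.0, -0.0], [-0.02, 0.0, 0.02], 0.0]
[[-1.36, -0.0, -0.0], [-0.02, 0.0, 0.02], 0.0]
```

Friction is about 1 N and there's no drift. Continuing the slide.

>>> {"api": "apply_moves", "payload": {"increments": [[[-1, 0, 0], [0, 0, 0], 0], [[-1.2, 0, 0], [0, 0, 0], 0], [[-1.2, 0, 0], [0, 0, 0], 0], [[-1, 0, 0], [0, 0, 0], 0], [[-0.5, 0, 0], [0, 0, 0], 0]]}}

```text
t: 7.6
eef_pos: [547.9, 61.4, 50.8]
tcp_rot: [-1.569, -0.002, -1.521]
ft_force: [0.3, -2.1, 0.6]
opening: 0.377
```

```bash
python3 plan.py 547.15 77 50.9 -87.16 3 0
```

```text
t 7.6 pos [547.9  61.4  50.8] rpy [-89.91  -0.11 -87.14] F [ 0.3 -2.1  0.6] M [-0.37 -0.02  0.11] op 0.377
dist 15.7 turn 0.1
[[-0.52, -0.0, 0.0], [-0.03, 0.01, 0.04], 0.0]
[[-0.52, -0.0, 0.0], [-0.03, 0.01, 0.04], 0.0]
[[-0.52, -0.0, 0.0], [-0.03, 0.01, 0.04], 0.0]
```

>>> {"api": "apply_moves", "payload": {"increments": [[[-0.7, 0, 0], [0, 0, 0], 0], [[-0.7, 0, 0], [0, 0, 0], 0], [[-0.4, 0, 0], [0, 0, 0], 0], [[0, 0, 0], [0, 0, 0], 0], [[0, 0, 0], [0, 0, 0], 0]]}}

```text
t: 8.22
eef_pos: [546.9, 80.9, 50.8]
tcp_rot: [-1.569, -0.002, -1.521]
ft_force: [-0.4, -2.3, 1.2]
opening: 0.379
```

```bash
python3 - <<'E'
from h import *
s=readout.state(); print(s["eef_pos"].round(1),s["ft_force"].round(1),s["t"])
for n in("top","side"):
    c=read_camera(n); cv2.imwrite(f"pics/{n}1.png",c["img"][100:420,100:560,::-1])
    for th in("rail","rail_plain_end","bridge","offcut"):
        print(n,th,[(np.round(toworld(c,q["point"])),round(q["confidence"],2)) for q in nets.mark_of(c,th)[:2]])
E
```

```text
[546.9  80.9  50.8] [-0.4 -2.3  1.2] 8.225
top rail []
top rail_plain_end [(array([559., -49.,  24.]), 0.96)]
top bridge [(array([ 564., -124.,   30.]), 0.89)]
top offcut [(array([556., -48.,  23.]), 0.49)]
side rail [(array([548.,  90.,  33.]), 0.7)]
side rail_plain_end []
side bridge []
side offcut [(array([471., 256.,  28.]), 0.51)]
```

View pics/side1.png

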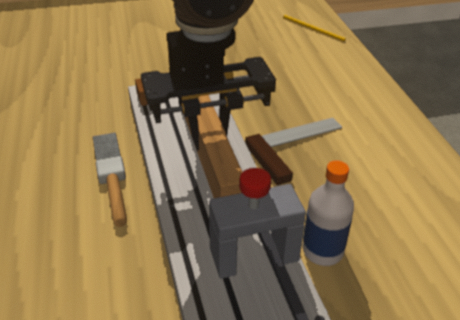

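View pics/top1.png

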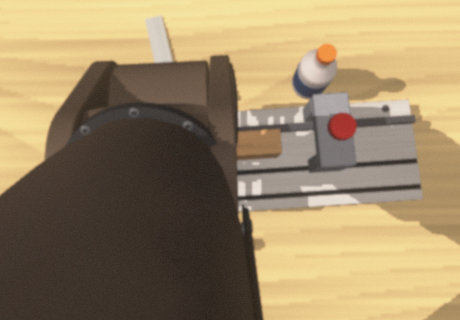

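The plain end (top view, about (281,142)) is 40 mm or more clear of the bridge's face (about (312,135)). Now lifting straight up.

>>> {"api": "apply_moves", "payload": {"increments": [[[0, -0.8, 0], [0, 0, 0], 0], [[0, -1.5, 0], [0, 0, 0], 0], [[0, -1.5, 0], [0, 0, 0], 0], [[0, -1.5, 0], [0, 0, 0], 0], [[0, -1, 0], [0, 0, 0], 0]]}}

```text
t: 9.35
eef_pos: [546.3, 80.8, 117.8]
tcp_rot: [-1.571, -0.002, -1.521]
ft_force: [0.5, 0.9, -3.7]
opening: 0.376
```

```bash
python3 plan.py 546.9 80.9 151 -87.16 3 0
```

```text
t 9.35 pos [546.3  80.8 117.8] rpy [-89.98  -0.11 -87.14] F [ 0.5  0.9 -3.7] M [-0.04 -0.1  -0.02] op 0.376
dist 33.2 turn 0.1
[[0.0, -1.11, 0.02], [-0.01, 0.01, 0.04], 0.0]
[[0.0, -1.11, 0.02], [-0.01, 0.01, 0.04], 0.0]
[[-0.0, -1.11, 0.02], [-0.01, 0.01, 0.04], 0.0]
```

>>> {"api": "apply_moves", "payload": {"increments": [[[0, -1.2, 0], [0, 0, 0], 0], [[0, -1.2, 0], [0, 0, 0], 0], [[0, -0.6, 0], [0, 0, 0], 0], [[0, 0, 0], [0, 0, 0], 0], [[0, 0, 0], [0, 0, 0], 0]]}}

```text
t: 9.98
eef_pos: [546.2, 80.9, 150.5]
tcp_rot: [-1.57, -0.002, -1.521]
ft_force: [-0.7, -0.5, -3.5]
opening: 0.376
```

```bash
python3 plan.py 546.9 80.9 151 -87.16 1 0;python3 - <<'E'
from h import *
for n in("top","side"):
    c=read_camera(n); cv2.imwrite(f"pics/{n}2.png",c["img"][:,:,::-1])
    for th in("rail","rail_plain_end","bridge","offcut","bench_brush","glue","square"):
        print(n,th,[(np.round(toworld(c,q["point"])),round(q["confidence"],2)) for q in nets.mark_of(c,th)[:2]])
E
```

```text
t 9.97 pos [546.2  80.9 150.5] rpy [-89.95  -0.11 -87.13] F [-0.7 -0.5 -3.5] M [-0.06 -0.1  -0.01] op 0.376
dist 0.9 turn 0.1
[[0.0, -0.05, 0.07], [-0.05, 0.03, 0.11], 0.0]
top rail []
top rail_plain_end [(array([560., -47., 127.]), 0.6)]
top bridge []
top offcut []
top bench_brush []
top glue [(array([ 667., -110.,   -0.]), 0.85)]
top square []
side rail [(array([549.,  92., 131.]), 0.72)]
side rail_plain_end [(array([558., -55., 130.]), 0.82)]
side bridge []
side offcut [(array([473., 254.,  26.]), 0.89)]
side bench_brush [(array([393.,  83.,   2.]), 0.72)]
side glue [(array([ 664., -113.,   -0.]), 0.97)]
side square [(array([643.,  75.,   2.]), 0.59)]
```

View pics/side2.png

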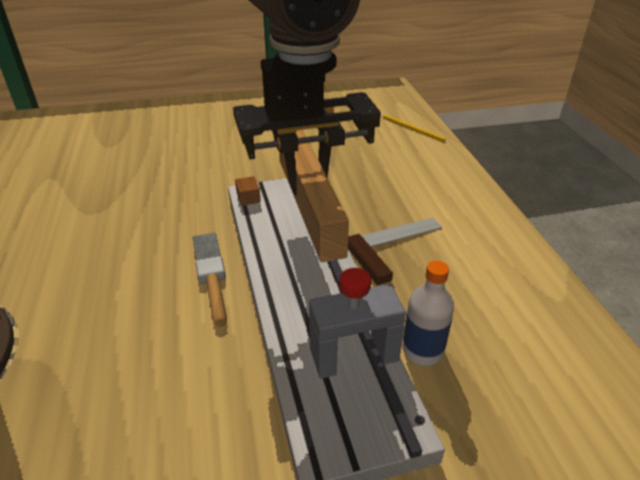

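The rail hangs clear in the gripper, with its plain end at about (333,250). Underside is at z ≈ 130 at both mid-length and the plain end, and the other things haven't moved. I'll let it settle for one call, then hand in.

>>> {"api": "apply_moves", "payload": {"increments": [[[0, 0, 0], [0, 0, 0], 0], [[0, 0, 0], [0, 0, 0], 0], [[0, 0, 0], [0, 0, 0], 0], [[0, 0, 0], [0, 0, 0], 0], [[0, 0, 0], [0, 0, 0], 0]]}}

```text
t: 11.4
eef_pos: [546.3, 80.9, 150.8]
tcp_rot: [-1.569, -0.002, -1.521]
ft_force: [0.1, 1.1, -2.5]
opening: 0.378
```

```bash
python3 -c "
from h import *
s=readout.state();print(s['t'],s['eef_pos'],s['qvel'].round(4),s['ft_force'].round(1),s['moment'].round(2),s['opening']);print(env.job_done())"
```

```text
11.4 [546.34144283  80.90868871 150.81913307] [ 0.0004  0.0005  0.0007 -0.001  -0.0023 -0.0009] [ 0.1  1.1 -2.5] [-0.05 -0.12 -0.02] 0.3775906849570888
the job is handed in; nothing more can be done
None
```

The rail is out from under the bridge and held in the gripper, about 10 cm above the bed. I handed the job in at 11.4 s, against the 38 s limit.

- **Grip and slide:** I gripped the rail at its balance point and slid it about 100 mm flat along the fence, tongue end first. The force read at most about 2.5 N at the end of each slide move. The plain end stopped about 45 mm clear of the bridge.
- **Lift:** I raised it straight up 100 mm. The cameras put the underside at z ≈ 130 mm at both mid-length and the plain end, so it is level.
- **Final state:** Joint speeds are practically zero, and the gripper opening is about 36 mm, which matches the rail's width.
- **Other things on the bench:** The glue, brush, square and offcut read within about 4 mm of where they started, which is as exact as the networks are.
- **Checks that failed or disagreed:** The arm blocked the top camera's view of most things in the last check. There, only the side camera found the brush, square and offcut, and neither camera's network found the bridge. The two cameras' readings of the plain end differed by up to 8 mm.

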